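# Run the salve mixer on its hold-to-run paddle

## Robot

A 7-joint arm with a two-finger parallel gripper is mounted at the origin on a cart in front of the work surface, level with it; the furniture and walls round the work are solid. World frame = base frame: x ahead of the robot, y to its left, z up, the work surface at z = 0. Lengths are in m, angles in rad, forces in N, time in s.
With the tool pointing down it reaches from about 0.35 to 0.9 m from the base axis. Payload 8.1 kg.
Tool frame: the origin (TCP) lies at the very end of the fingers, on their centre line; the grasp point (between the pads) lies 19 mm behind it (arm.tcp_to_grasp is the distance from the TCP to the grasp point, in m); z points along the fingers, y is the line along which they close (so a half turn about z gives the same grasp; the last joint's range is limited). The gripper opens to 92 mm and grips with 3 to 60 N. Pads are 19 mm wide; open, the fingers measure 130 mm over their backs; the gripper's body (75 mm by 190 mm) begins 47 mm behind the grasp point.
Start: joints at [1.108, 0.434, 0.025, 1.573, -0.012, 1.134, -0.075], TCP at [0.22, -0.585, 0.227] pointing down, gripper open.
Joint ranges: [-2.62, 2.62], [-0.44, 2.09], [-1.27, 1.32], [0.08, 2.57], [-1.32, 4.46], [0.12, 2], [-2.74, 2.74]. Speed limits (rad/s): [2.22, 2.22, 3.01, 3.01, 3.14, 3.14, 3.14].

## Interface

Orientations are given as a rotation vector (axis times angle).
In Python, from plant import status, viewer, arm gives the robot as it stands.
- The arm moves only by the tool arm_command, never from a script. Its argument "series" is one flat list of numbers, 5 for each row, row after row: the shift along the world's x, y, z normalised to -1 to 1, where 1 is 0.05 m, then the turn about the world's z normalised to -1 to 1, where 1 is 60 degrees, then the opening, from 0 (shut) to 1 (fully open). In form: [x, y, z, yaw, fingers, x, y, z, yaw, fingers, ...]. A call has 1 to 5 rows; each row shifts and turns the commanded pose from where the row before left it; what a row does not reach is not made up. A row lasts 1/10 s, in which the tool goes at most 50 mm and 8.59 degrees, less where a joint would pass 70% of its speed; a pose out of reach is approached as far as the arm can. A call with a number of a shift or a turn outside -1 to 1 is refused whole. A call with a gripper value outside its range is refused whole. The fingers move at their own pace and stop on an object; "newtons" is the grip in N (left out, the last holds). Time passes only in rows, so rows that do not move let the fingers close. It gives the time, the measured TCP pose, the force, the opening and the grip force at its end, in the units of the state.
- status.get_state(): the state, without advancing time (a new reading comes with each control period).
- viewer.read_camera(name): name is "scene" or "top" or "wrist"; returns a dict with "pixels" (400x640x3 uint8, blue, green, red), "fx", "fy", "cx", "cy" (pixels), "R" (3x3) and "t" (3): a world point X has camera coordinates R X + t. Camera axes: x right, y down, z forward; pixel columns grow to the right and rows downward; lengths in m; the calibration is good to about 2 mm. A picture is of the moment at which its call begins. There is no depth.
- arm.finish_job(): hands the job in; it is judged then, once.
Trained networks look in the newest picture that a camera, given by its name, has taken for a name from the list of things; names that differ only in an ending like _2 or _b are one class to them, and where a whole thing is asked for, a point or a joint stands for the part that bears it (a point fixed in the world has none). Each returns a list of dicts, best first, with "conf" (0 to 1); they miss things now and then, are a little off and sometimes report something else, mostly with a low value. They report only what shows in the picture. A call takes as long as a camera call. They do not tell look-alikes from the thing itself.
- viewer.boxes_of(camera, label): "centre" ([column, row] in pixels, amid what is visible of it).
- viewer.mark_of(camera, label): "centre" ([column, row] in pixels: a listed point, or the origin of a listed thing).
The state is a dict: "clock": time; "joint_pos": joint angles; "qd": joint speeds; "joint_torque": joint torques, N m; "ee_pos": TCP position; "orientation": TCP orientation; "ft_force": force on the tool from outside, world axes, zero at the start; "torque": the same for the moment, N m; "grip_width": finger opening in m; "grasp_force": force on a finger pad.
Only numpy, scipy, OpenCV 4.12 (cv2) and the standard library are available. Lean on these libraries where they do the work, as an engineer would, in place of code of your own. Each camera call takes 0.05 s, during which the arm holds its last target. There are 200 camera calls.

## Task

Slide the salve jar along the mixer's deck, upright and without lifting it, from the end ring where it stands into the middle (double) ring and let go of it. Then press the spring-loaded paddle of the hand switch half way down, until the paddle is level, never through towards its bottom stop (that trips the mixer), and keep it there: the program finishes while the arm is still holding the paddle half pressed. Leave the tape roll, the ink bottle and the marker where they are.

Things in the scene. Friction and masses are not known exactly. Their poses are not given: they have to be found in the camera images.
- mixer: Fixed low grey housing with a flat, smooth aluminium deck (friction about 0.3), 124 (x) x 290 (y) x 26 mm high. Origin: centre of its underside, on the work surface; its z axis is up, its y axis runs along the row of three ring marks. It stands at a varying place, yawed up to 0.2 rad either way.
- middle_ring (a point): Centre of the middle mark on the deck top (z = 26 mm), a double dark ring: inner ring 66 to 71 mm in diameter, outer ring 77 to 82 mm. The marks are flush, nothing stands up. The jar belongs here, centred within 8 mm.
- left_ring (a point): Centre of the end mark 100 mm from the middle one along the mixer's +y (a single ring, 66 to 71 mm in diameter, deck top). The jar starts on one end ring, the tape roll on the other, either way round.
- right_ring (a point): Centre of the other end mark, 100 mm from the middle one along the mixer's -y, otherwise the same.
- jar: Loose round salve jar, white body, black lid (fixed on), 60 mm in diameter, 50 mm high, about 0.11 kg, on the deck up to about 15 mm off the centre of its end ring. Origin: centre of its underside; z up. The lid (upper 18 mm) is 60 mm across, the body below 58 mm. It can be gripped lightly across its diameter from above and slid.
- tape: Loose yellow tape roll lying flat on the other end ring, 64 mm in diameter, 19 mm high; origin at the centre of its underside. Bystander.
- ink: Loose upright ink dropper bottle with a black body and a pointed cap, 32 mm in diameter, 100 mm high, on the right-hand part of the work surface, beyond the hand switch; origin at the centre of its underside. Bystander.
- felt_pen: Loose white and blue marker pen, 136 mm long, 14 mm thick, lying on the work surface pointing about along x, in front of the mixer; origin at the centre of its underside. Bystander.
- switch: Fixed hand switch right of the mixer: black base 100 (x) x 60 (y) x 16 mm, two cheeks 60 mm high at its back carrying the paddle's hinge. Origin: centre of its underside, on the work surface; z up. Hinge axis: along the switch's y, 35 mm behind the origin (+x), 52 mm above the surface; the paddle extends from it to -x, towards the robot. Place varies, yaw up to 0.35 rad either way.
- paddle_pad (a point): Centre of the top face of the round white pad (40 mm in diameter, 8 mm thick) at the paddle's free end, 70 mm from the hinge axis. It moves with the paddle: 70 mm above the work surface when released, 56 mm when level (half pressed), 42 mm at the bottom stop. Site z: normal to the pad's face; x: to the hinge.
- paddle (a joint): Paddle angle, rad: 0 released (free end tilted up 0.2 rad), 0.20 level = half pressed, 0.40 bottom stop. A preloaded spring (1.0 N m/rad) returns it: pushing down at the pad's centre takes about 3 N to start, 6 N half way, 9 N at the bottom. Half pressed counts from 0.14 to 0.26; over 0.33 at any time trips the mixer.
Mind the look-alikes: they are no part of the job. Of the things like the jar, leave any that is brown; of the rest the larger one is meant.

How it is judged:
On the way, in this order (a step that is already met when the one before it is completed fails the run):
1. the jar stands in the middle ring, within 8 mm of its centre, let go, with the paddle still released (horizontal distance between jar and middle_ring below 0.008 m and height (world z) of jar between 0.022 and 0.03 m and angle between jar's own z axis and vertical below 0.1 rad and linear speed of jar below 0.02 m/s and contact force between each of the fingers, the arm and jar below 0.3 N and value of joint paddle below 0.05 rad), for 0.2 s.
2. the arm holds the paddle half pressed (0.14 to 0.26 rad) for 1 s (value of joint paddle between 0.14 and 0.26 rad and contact force between any of the fingers, the arm and paddle above 1.5 N), for 1 s.
At the end, for the whole second after the job is handed in: Jar upright, still and untouched on the deck, within 8 mm of the middle ring's centre; the arm alone holds the paddle steady at 0.14 to 0.26 rad (level within 0.06 rad), pushing over 1.5 N; tape roll, ink bottle and marker within 15 mm of where they stood (all of step 2 and horizontal distance between jar and middle_ring below 0.008 m and height (world z) of jar between 0.022 and 0.03 m and angle between jar's own z axis and vertical below 0.1 rad and linear speed of jar below 0.02 m/s and contact force between each of the fingers, the arm, paddle and jar below 0.3 N and contact force between paddle and tape below 0.3 N and contact force between paddle and ink below 0.3 N and contact force between paddle and felt_pen below 0.3 N and velocity of joint paddle between -0.1 and 0.1 rad/s and distance of each of tape, ink, felt_pen from where it was at the start of the episode below 0.015 m); the arm keeps its last pose, push and grip.
It fails at once if the tape roll, the ink bottle or the marker is moved more than 15 mm (distance of any of tape, ink, felt_pen from where it was at the start of the episode above 0.015 m).
It fails at once if the jar is lifted more than 6 mm off the deck (height (world z) of jar above 0.032 m).
It fails at once if the jar is tipped by more than 0.3 rad (angle between jar's own z axis and vertical above 0.3 rad).
It fails at once if the paddle is pressed through (more than 0.33 of its 0.40 rad) (value of joint paddle above 0.33 rad).
It also fails if it takes over 48 s, if anything falls off the work surface, if the arm or the gripper's body presses on something with over 40 N, if the wrist force passes 120 N, or if a joint passes its speed limit or range.

## Working session

There is one attempt and no reset: what is moved stays moved. The work goes in short steps, Python scripts to look and compute and a tool call to move; the robot and the scene stay as the last step left them, time stands still between calls to the robot, and variables do not carry over. Pictures are saved under pics/ and viewed, at most 10 in all, crops included, and the job is handed in when it is done.

Besides the shell and the picture viewer there is one more tool, called as a command line: name --argument value ..., lists and objects as JSON in quotes. arm_command: Moves the arm, as the interface text tells. Its arguments: {"type":"object","properties":{"series":{"type":"array","items":{"type":"number"}},"newtons":{"type":"number"}},"required":["series"]}

```bash
mkdir -p pics
cat > h.py <<'E'
import numpy as np, cv2
from plant import status, viewer, arm
def px2w(c,p,z):
    R=np.array(c["R"]);t=np.array(c["t"])
    d=R.T@np.array([(p[0]-c["cx"])/c["fx"],(p[1]-c["cy"])/c["fy"],1]);o=-R.T@t
    return o+d*(z-o[2])/d[2]
def w2px(c,X):
    q=np.array(c["R"])@np.array(X)+np.array(c["t"]);return [c["fx"]*q[0]/q[2]+c["cx"],c["fy"]*q[1]/q[2]+c["cy"]]
E
python3 - <<'E'
from h import *
Z=dict(mixer=0,middle_ring=.026,left_ring=.026,right_ring=.026,jar=.026,tape=.026,ink=0,felt_pen=0,switch=0,paddle_pad=.07)
for n in("top","scene"):
    c=viewer.read_camera(n);cv2.imwrite(f"pics/{n}.png",np.array(c["pixels"]))
    for l in Z:
        for d in viewer.mark_of(n,l): print(n,l,round(d["conf"],2),np.round(d["centre"]),np.round(px2w(c,d["centre"],Z[l]),3))
print(status.get_state())
E
```

```text
top mixer 0.57 [311. 185.] [0.611 0.047 0.   ]
top middle_ring 0.81 [312. 186.] [0.601 0.043 0.026]
top left_ring 0.91 [276. 190.] [0.592 0.142 0.026]
top right_ring 0.59 [342. 179.] [ 0.621 -0.043  0.026]
top jar 0.95 [277. 187.] [0.601 0.141 0.026]
top jar 0.68 [199. 184.] [0.613 0.357 0.026]
top jar 0.58 [345. 181.] [ 0.614 -0.05   0.026]
top jar 0.5 [235. 194.] [0.583 0.256 0.026]
top tape 0.82 [349. 183.] [ 0.608 -0.06   0.026]
top ink 0.58 [440. 187.] [ 0.599 -0.324  0.   ]
top felt_pen 0.57 [328. 251.] [ 0.422 -0.     0.   ]
top switch 0.64 [437. 234.] [ 0.464 -0.304  0.   ]
top paddle_pad 0.9 [439. 244.] [ 0.428 -0.285  0.07 ]
scene middle_ring 0.58 [279. 202.] [0.618 0.042 0.026]
scene left_ring 0.71 [356. 231.] [0.412 0.003 0.026]
scene left_ring 0.64 [254. 228.] [0.605 0.146 0.026]
scene right_ring 0.72 [300. 180.] [ 0.63  -0.055  0.026]
scene right_ring 0.52 [409. 151.] [ 0.469 -0.341  0.026]
scene right_ring 0.33 [304. 180.] [ 0.623 -0.059  0.026]
scene jar 0.84 [224. 266.] [0.577 0.267 0.026]
scene jar 0.77 [256. 226.] [0.607 0.136 0.026]
scene jar 0.72 [178. 288.] [0.6
[... 525 characters left out ...]
y([ 1.10838393,  0.43450232,  0.02500499,  1.57320655, -0.01157765,
        1.13398218, -0.07504409]), 'qd': array([-6.90946965e-04, -1.61599435e-04,  1.05642616e-03, -6.93831485e-04,
       -7.61321561e-05,  8.56462210e-04,  1.49523497e-03]), 'joint_torque': array([ 8.99192230e-06, -6.67684221e+01,  9.83736366e-01, -3.14810622e+01,
       -6.07505674e-02,  3.27756687e-02,  5.82666212e-05]), 'ee_pos': array([ 0.22003297, -0.58500558,  0.22673792]), 'orientation': array([ 3.09084252e+00,  5.62101125e-01, -3.37826063e-05]), 'ft_force': array([-0.00325864,  0.09556246, -0.13890783]), 'torque': array([-0.00224883, -0.01993585,  0.02777907]), 'grasp_force': 0.0, 'grip_width': 0.09213394467325584}
```

View pics/top.png

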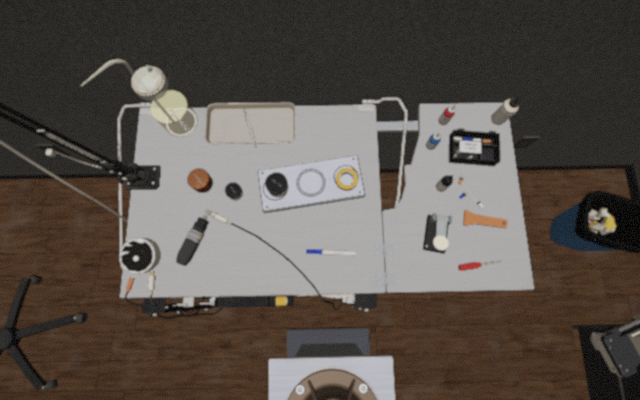

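View pics/scene.png

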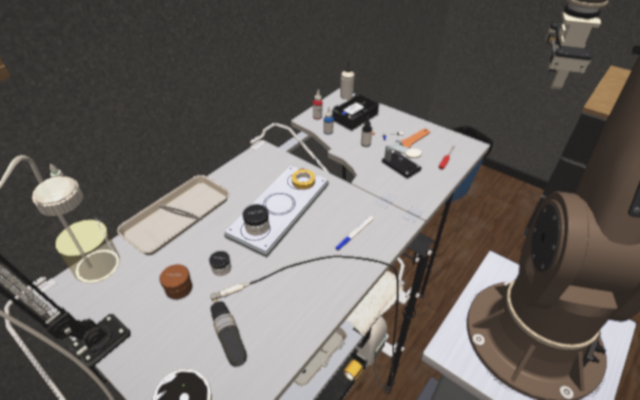

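Run:
```python
from h import *
a=cv2.imread("pics/top.png")[150:270,180:380];b=cv2.imread("pics/scene.png")[160:310,150:350]
cv2.imwrite("pics/crop.png",np.vstack([cv2.resize(a,(640,384),interpolation=2)[:,:],cv2.resize(b,(640,480),interpolation=2)[:210]]))
c=viewer.read_camera("wrist");print(-np.array(c["R"]).T@c["t"],np.round(c["R"],3),c["fx"])
```

```text
[ 0.2859386  -0.56002544  0.3856952 ] [[ 0.351 -0.936  0.001]
 [-0.904 -0.339  0.261]
 [-0.244 -0.093 -0.965]] 330.19047678137133
```

View pics/crop.png

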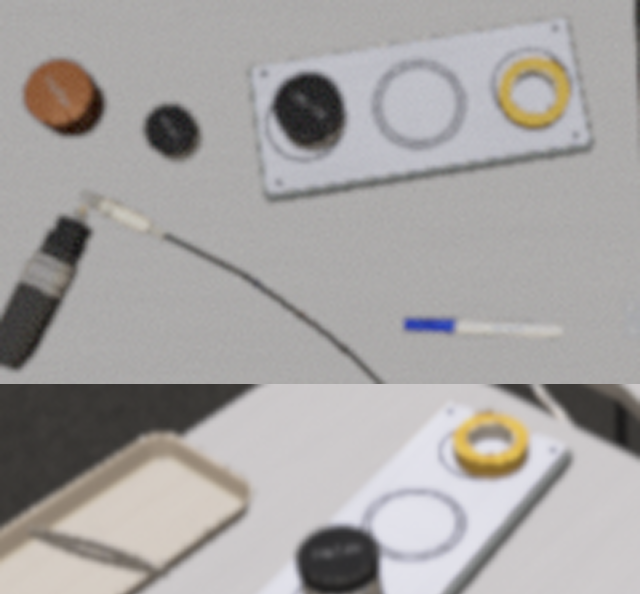

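Jar candidates in the top picture are the brown one at (199,180), a small black-lidded one at (234,190), and a larger white one with a black lid on the mixer at (277,185). The large white one is meant, because it isn't brown, it's bigger than the small one, and it stands on the left ring. The tape is on the right ring (347,178). The crop confirms this.

arm_command --series '[0.6,0.7,0.1,0.14,1,0.6,0.7,0.1,0.14,1,0.6,0.7,0.1,0.14,1,0.6,0.7,0,0.14,1,0.6,0.7,0,0.14,1]' --newtons 5

```text
clock: 1.65
ee_pos: [0.3711, -0.4086, 0.2422]
orientation: [2.679, 1.64, 0.0]
ft_force: [1.4, -0.5, -0.0]
grip_width: 0.0918
grasp_force: 0.0
```

arm_command --series '[0.3,0.9,0.0,0.14,1,0.3,0.9,0,0.14,1,0.3,0.9,0,0.14,1,0.3,0.9,0,0.14,1,0.3,0.9,0,0.14,1]'

```text
clock: 2.15
ee_pos: [0.4453, -0.1833, 0.2421]
orientation: [1.913, 2.491, -0.0]
ft_force: [1.4, -0.6, -0.4]
grip_width: 0.0919
grasp_force: 0.0
```

arm_command --series '[0.3,0.9,0.0,0,1,0.3,0.9,0,0,1,0.3,0.9,0,0,1,0.3,0.9,0,0,1,0.3,0.9,0,0,1]'

```text
clock: 2.65
ee_pos: [0.5204, 0.0417, 0.242]
orientation: [1.921, 2.485, 0.0]
ft_force: [1.2, -0.9, 0.7]
grip_width: 0.0922
grasp_force: 0.0
```

arm_command --series '[0.6,0.0,0.0,-0.1,1,0.6,0.0,0,0,1,0,0,0,0,1]'

```text
clock: 2.95
ee_pos: [0.5829, 0.04, 0.2412]
orientation: [2.049, 2.381, 0.002]
ft_force: [0.0, 0.6, -0.5]
grip_width: 0.0918
grasp_force: 0.0
```

Run:
```python
from h import *
Z=dict(middle_ring=.026,left_ring=.026,right_ring=.026,jar=.026,tape=.026)
n="wrist"
c=viewer.read_camera(n);cv2.imwrite(f"pics/w1.png",np.array(c["pixels"]))
import pickle;pickle.dump(c,open("w1.pkl","wb"))
for l in Z:
    for d in viewer.mark_of(n,l): print(n,l,round(d["conf"],2),np.round(d["centre"]),np.round(px2w(c,d["centre"],Z[l]),4))
print(status.get_state()["ee_pos"])
```

```text
wrist middle_ring 0.76 [346. 176.] [0.614  0.0432 0.026 ]
wrist middle_ring 0.29 [352.  90.] [0.6041 0.1371 0.026 ]
wrist right_ring 0.62 [346. 258.] [ 0.6307 -0.0573  0.026 ]
wrist jar 0.64 [350.  92.] [0.6028 0.1351 0.026 ]
wrist tape 0.89 [338. 256.] [ 0.6209 -0.0561  0.026 ]
[0.57926895 0.0397887  0.24198996]
```

View pics/w1.png

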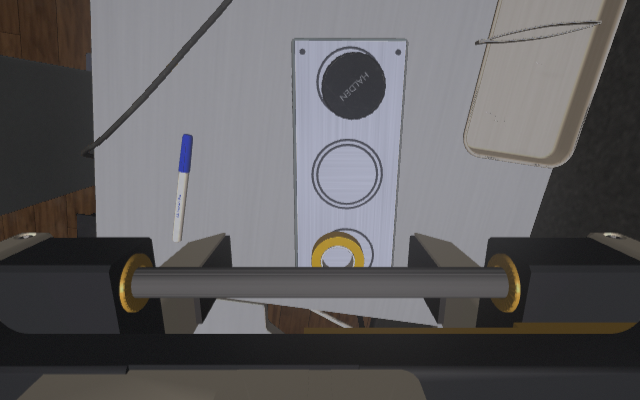

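The wrist picture shows the jar's lid at (353,85), the empty double ring at (347,174), the tape at (338,255), and the marker at (183,188), clear of the arm.

Run:
```python
from h import *
import pickle;c=pickle.load(open("w1.pkl","rb"));im=np.array(c["pixels"]);g=cv2.cvtColor(im,6).astype(np.uint8)
print("cam",-np.array(c["R"]).T@c["t"])
def circ(P,r=None):
    A=np.c_[2*P,np.ones(len(P))];s=np.linalg.lstsq(A,(P**2).sum(1),rcond=None)[0];return s[:2],np.sqrt(s[2]+s[0]**2+s[1]**2)
bg=cv2.medianBlur(g,31)
m=np.zeros_like(g);cv2.circle(m,(347,174),42,255,-1)
ys,xs=np.where((g<int(np.median(g[150:200,330:360]))-35)&(m>0))
P=np.array([px2w(c,(x,y),.026)[:2] for x,y in zip(xs,ys)]);print("ring",circ(P),len(P))
lid=((g<85)*255).astype(np.uint8);lid[:, :300]=0;lid[:,400:]=0;lid[130:]=0;lid[:45]=0
lid=cv2.morphologyEx(lid,cv2.MORPH_OPEN,np.ones((9,9)))
cs=max(cv2.findContours(lid,0,1)[0],key=cv2.contourArea);h=cv2.convexHull(cs)[:,0]
P=np.array([px2w(c,p,.076)[:2] for p in h]);print("lid",circ(P),cv2.boundingRect(cs))
# lid circle predicted
f=cv2.minEnclosingCircle(cs);print(f)
# edges: corner bolts
for p in [(302,52),(398,52)]: print(px2w(c,p,.026))
for y in range(60,240,30):
    r=g[y].astype(int); print(y,[int(x) for x in np.where(np.abs(np.diff(r))>25)[0] if 280<x<410])
```

```text
cam [0.57231878 0.10971728 0.40017295]
ring (array([0.61453282, 0.04525724]), np.float64(0.03737185308752793)) 918
lid (array([0.60066024, 0.13695939]), np.float64(0.029670548188171005)) (322, 53, 63, 66)
((352.6917419433594, 84.062744140625), 34.689353942871094)
[0.54623193 0.1664358  0.026     ]
[0.64554891 0.18138871 0.026     ]
60 [294, 322, 323, 325, 326, 332, 333, 375, 376, 404]
90 [291, 295, 316, 318, 319, 320, 321, 345, 347, 349, 354, 384, 402, 404]
120 [295, 400, 402]
150 [292, 295, 320, 323, 324, 327, 328, 331, 332, 362, 363, 366, 370, 371, 373, 374, 398, 400]
180 [296, 311, 313, 316, 318, 374, 376, 379, 381, 396, 398]
210 [293, 296, 394, 396]
```

arm_command --series '[0.14,0.65,0.0,0,1,0.14,0.65,0,0,1,0.14,0.65,0,0,1,0,0,-0.8,0,1,0,0,-0.8,0,1]'

```text
clock: 3.75
ee_pos: [0.6014, 0.1392, 0.1623]
orientation: [2.045, 2.383, 0.005]
ft_force: [-0.2, -0.1, -0.1]
grip_width: 0.0918
grasp_force: 0.0
```

arm_command --series '[0,0,-0.2,0,1,0,0,0,0,1]'

```text
clock: 3.95
ee_pos: [0.5999, 0.1367, 0.1508]
orientation: [-2.048, -2.381, 0.004]
ft_force: [-0.7, -0.2, 1.0]
grip_width: 0.0917
grasp_force: 0.0
```

arm_command --series '[0,0,-0.5,0,1,0,0,-0.5,0,1,0,0,-0.5,0,1,0,0,-0.5,0,1,0,0,-0.2,0,1]'

```text
clock: 4.45
ee_pos: [0.6015, 0.1371, 0.042]
orientation: [2.049, 2.381, 0.0]
ft_force: [-1.0, -0.7, -0.2]
grip_width: 0.0917
grasp_force: 0.0
```

arm_command --series '[0,0,0,0,0.75,0,0,0,0,0.68,0,0,0,0,0.6,0,0,0,0,0.6,0,0,0,0,0.6]' --newtons 4

```text
clock: 4.95
ee_pos: [0.6016, 0.1377, 0.0427]
orientation: [2.048, 2.381, 0.002]
ft_force: [-0.6, -0.3, 4.4]
grip_width: 0.0595
grasp_force: 4.0
```

arm_command --series '[0.02,-0.14,0,0,0.6,0.03,-0.24,0,0,0.6,0.035,-0.24,0,0,0.6,0.035,-0.24,0,0,0.6,0.035,-0.24,0,0,0.6]'

```text
clock: 5.45
ee_pos: [0.609, 0.081, 0.0418]
orientation: [2.049, 2.381, 0.0]
ft_force: [-0.7, 3.4, 4.2]
grip_width: 0.0592
grasp_force: 4.0
```

arm_command --series '[0.035,-0.24,0,0,0.6,0.035,-0.24,0,0,0.6,0.02,-0.17,0,0,0.6,0.015,-0.09,0,0,0.6,0,0,0,0,0.6]'

```text
clock: 5.95
ee_pos: [0.6143, 0.0427, 0.0416]
orientation: [2.051, 2.379, -0.002]
ft_force: [-0.3, -1.2, 6.1]
grip_width: 0.0598
grasp_force: 4.0
```

arm_command --series '[0,0,0,0,0.6,0,0,0,0,0.6]'

```text
clock: 6.15
ee_pos: [0.6143, 0.0428, 0.0416]
orientation: [2.05, 2.379, -0.002]
ft_force: [0.9, -2.6, 5.1]
grip_width: 0.0597
grasp_force: 4.0
```

```bash
cat >> h.py <<'E'
def circ(P):
    A=np.c_[2*P,np.ones(len(P))];s=np.linalg.lstsq(A,(P**2).sum(1),rcond=None)[0];return s[:2],np.sqrt(s[2]+s[0]**2+s[1]**2)
def lidfit(c,X):
    g=cv2.cvtColor(np.array(c["pixels"]).astype(np.uint8),6);u=w2px(c,X);rad=int(np.hypot(*(np.array(w2px(c,[X[0]+.03,X[1],.076]))-w2px(c,[X[0],X[1],.076]))))
    m=np.zeros_like(g);cv2.circle(m,(int(u[0]),int(u[1])),int(rad*1.35),255,-1)
    lid=cv2.morphologyEx(((g<85)&(m>0)).astype(np.uint8)*255,cv2.MORPH_OPEN,np.ones((9,9)))
    h=cv2.convexHull(max(cv2.findContours(lid,0,1)[0],key=cv2.contourArea))[:,0]
    return circ(np.array([px2w(c,p,.076)[:2] for p in h])),u
E
python3 - <<'E'
from h import *
c=viewer.read_camera("wrist");cv2.imwrite("pics/w2.png",np.array(c["pixels"]))
print(lidfit(c,[.6143,.0455,.076]),w2px(c,[.6145,.0453,.026]),status.get_state()["ee_pos"])
for n in("wrist","top","scene"):
    if n!="wrist":c=viewer.read_camera(n)
    for d in viewer.mark_of(n,"jar"): print(n,round(d["conf"],2),np.round(px2w(c,d["centre"],.026),4))
E
```

```text
((array([0.61631631, 0.02913592]), np.float64(0.03185176859585336)), [np.float64(319.94426111655383), np.float64(279.78848779961044)]) [np.float64(320.0411277898311), np.float64(236.3805748092351)] [0.61424975 0.04300143 0.04165265]
wrist 0.8 [0.6152 0.0417 0.026 ]
top 0.76 [0.6132 0.3521 0.026 ]
top 0.63 [0.5842 0.2625 0.026 ]
top 0.46 [0.6081 0.0436 0.026 ]
scene 0.89 [0.5798 0.276  0.026 ]
scene 0.86 [0.6107 0.0421 0.026 ]
scene 0.83 [0.614  0.3627 0.026 ]
```

View pics/w2.png

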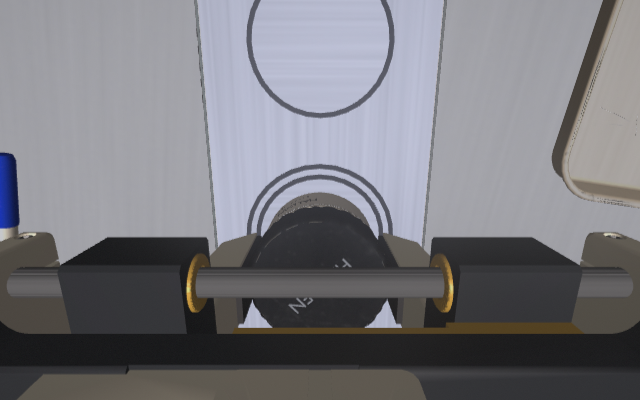

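The picture shows the jar gripped. Its visible base edge is at about (319,192), inside both rings, whose outer edges are at rows 166 and 175. I'll work out the offset.

Run:
```python
from h import *
c=viewer.read_camera("wrist")
g=cv2.cvtColor(np.array(c["pixels"]).astype(np.uint8),6)
print(g[160:215,320].tolist())
yv=np.array([-np.sin(.15),np.cos(.15)])
for r in (165,169,176,179,190,192,194,206,208):
    print(r,np.round((px2w(c,(320,r),.026)[:2]-[.6145,.0453])@yv*1000,1),np.round((px2w(c,(320,r),.058)[:2]-[.6145,.0453])@yv*1000,1))
```

```text
[190, 190, 190, 184, 150, 88, 88, 88, 96, 140, 191, 190, 190, 190, 175, 104, 86, 87, 87, 123, 186, 187, 188, 186, 186, 188, 190, 189, 190, 190, 188, 177, 133, 102, 104, 104, 104, 104, 104, 103, 103, 104, 103, 106, 114, 111, 121, 74, 51, 51, 50, 51, 50, 51, 51]
165 40.8 45.9
169 38.7 44.2
176 34.9 41.1
179 33.2 39.7
190 27.2 34.8
192 26.0 33.9
194 24.9 33.0
206 18.1 27.4
208 17.0 26.5
```

The jar is 2.9 mm past centre along -y. I'll nudge it back and release.

arm_command --series '[0,0.03,0,0,0.6,0,0.03,0,0,0.6,0,0,0,0,0.6,0,0,0,0,0.7,0,0,0,0,0.8]'

```text
clock: 7.0
ee_pos: [0.6135, 0.0481, 0.0412]
orientation: [-2.048, -2.381, 0.001]
ft_force: [0.2, -0.1, -0.1]
grip_width: 0.0682
grasp_force: 0.0
```

arm_command --series '[0,0,0,0,1,0,0,0,0,1,0,0,0,0,1,0,0,0,0,1]'

```text
clock: 7.4
ee_pos: [0.614, 0.0486, 0.0417]
orientation: [-2.048, -2.382, 0.0]
ft_force: [-0.1, 0.0, 0.3]
grip_width: 0.0914
grasp_force: 0.0
```

arm_command --series '[0,0,0.3,0,1,0,0,0.7,0,1,0,0,0.9,0,1,0,0,0.9,0,1,0,0,0.9,0,1]'

```text
clock: 7.9
ee_pos: [0.6137, 0.0488, 0.2299]
orientation: [2.048, 2.382, 0.001]
ft_force: [0.8, -1.1, -0.5]
grip_width: 0.0923
grasp_force: 0.0
```

arm_command --series '[-0.6,0,0.2,0,0.6,0,0,0,0,0,0,0,0,0,0]'

```text
clock: 8.2
ee_pos: [0.5839, 0.0484, 0.238]
orientation: [2.047, 2.381, 0.001]
ft_force: [0.3, 0.2, 0.2]
grip_width: 0.0723
grasp_force: 0.0
```

Run:
```python
from h import *
c=viewer.read_camera("wrist");cv2.imwrite("pics/w3.png",np.array(c["pixels"]))
print(lidfit(c,[.6145,.0453,.076]),w2px(c,[.6145,.0453,.026]),status.get_state()["ee_pos"])
t=viewer.read_camera("top")
for n,q in("top",t),("wrist",c):
  for l,z in("jar",.026),("switch",0),("paddle_pad",.07): print(n,l,[(round(d["conf"],2),np.round(px2w(q,d["centre"],z),4)) for d in viewer.mark_of(n,l)])
```

```text
((array([0.61344412, 0.04835343]), np.float64(0.03046960617351824)), [np.float64(348.55808213403617), np.float64(192.19775027971835)]) [np.float64(344.73118162501584), np.float64(181.85637908963548)] [0.58408386 0.04822189 0.23713559]
top jar [(0.56, array([0.6107, 0.3548, 0.026 ])), (0.48, array([0.589 , 0.2579, 0.026 ]))]
top switch []
top paddle_pad []
wrist jar [(0.81, array([0.6165, 0.0447, 0.026 ]))]
wrist switch []
wrist paddle_pad []
```

View pics/w3.png

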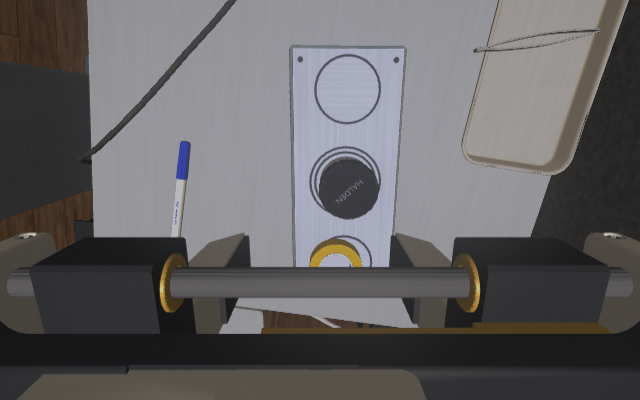

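Jar's lid is at (348,188) against the ring centre projected to lid height at (348.6,192): about 3 mm off, upright and free. Next is the switch.

arm_command --series '[-0.34,-0.87,0,0,0,-0.34,-0.87,0,0,0,-0.34,-0.87,0,0,0,-0.34,-0.87,0,0,0,-0.34,-0.87,0,0,0]' --newtons 20

```text
clock: 9.1
ee_pos: [0.4982, -0.1706, 0.2367]
orientation: [2.048, 2.382, 0.0]
ft_force: [1.0, -1.2, 0.5]
grip_width: 0.0021
grasp_force: 0.0
```

arm_command --series '[-0.34,-0.87,0,0,0,-0.34,-0.87,0,0,0,-0.34,-0.87,0,0,0,-0.34,-0.87,0,0,0,0,0,0,0,0]'

```text
clock: 9.6
ee_pos: [0.427, -0.3504, 0.236]
orientation: [-2.06, -2.371, 0.005]
ft_force: [-0.4, -0.5, 0.4]
grip_width: 0.0002
grasp_force: 0.0
```

Run:
```python
from h import *
c=viewer.read_camera("wrist");cv2.imwrite("pics/w4.png",np.array(c["pixels"]))
import pickle;pickle.dump(c,open("w4.pkl","wb"))
print(status.get_state())
for l,z in("switch",0),("paddle_pad",.07): print(l,[(round(d["conf"],2),np.round(d["centre"]),np.round(px2w(c,d["centre"],z),4)) for d in viewer.mark_of("wrist",l)])
```

```text
{'clock': 9.65, 'joint_pos': array([ 0.90806052,  0.34690552, -0.43177973,  1.71264507,  0.15994998,
        1.11767068,  0.57218247]), 'qd': array([-0.04865953, -0.01453396, -0.06697919,  0.01805998, -0.02347496,
       -0.00331504, -0.02706852]), 'joint_torque': array([  3.12365368, -56.24370217,  -2.10117504, -31.33217812,
         0.56011498,   0.1239308 ,   0.55827001]), 'ee_pos': array([ 0.42899974, -0.34656915,  0.23611423]), 'orientation': array([-2.05583853e+00, -2.37463415e+00,  1.71607951e-03]), 'ft_force': array([0.86022501, 0.89445142, 0.05256087]), 'torque': array([ 0.07658525, -0.16513571, -0.02036693]), 'grasp_force': 0.0, 'grip_width': 0.0002967651189944571}
switch [(0.56, array([360., 131.]), array([ 0.4673, -0.2962,  0.    ]))]
paddle_pad [(0.79, array([333., 126.]), array([ 0.4316, -0.2926,  0.07  ]))]
```

View pics/w4.png

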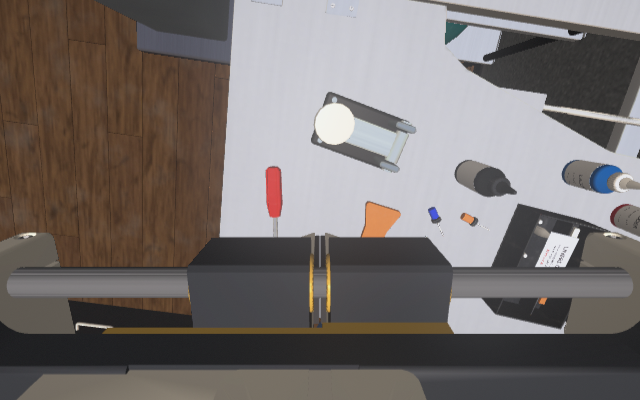

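The wrist picture shows the white pad at (334,124), the cheeks' ends at (410,126) and (393,167), and the ink at (482,180), well clear of the press.

Run:
```python
from h import *
import pickle;c=pickle.load(open("w4.pkl","rb"));im=np.array(c["pixels"]).astype(int)
b=im[...,0];g=im[...,1];r=im[...,2]
print(im[124,334],im[124,280])
m=((r-b>8)&(r>180)).astype(np.uint8);m[:90]=0;m[160:]=0;m[:,:300]=0;m[:,370:]=0
n,l,s,ct=cv2.connectedComponentsWithStats(m);i=1+np.argmax(s[1:,4]);print(s[i],ct[i],px2w(c,ct[i],.07))
a,d=px2w(c,(410,126),.06),px2w(c,(393,167),.06);print(a,d,np.arctan2(*(a-d)[[0,1]]*[-1,1]))
print("base",[np.round(px2w(c,p,.016),4) for p in[(328,93),(313,143)]])
```

```text
[235 242 243] [212 204 204]
[316 104  39  41 478] [342.33054393 129.02301255] [ 0.44129717 -0.29411505  0.07      ]
[ 0.50784127 -0.28235601  0.06      ] [ 0.49926351 -0.32485303  0.06      ] -0.19916782339096298
base [array([ 0.4237, -0.2606,  0.016 ]), array([ 0.4147, -0.3164,  0.016 ])]
```

arm_command --series '[0.1,0.55,0,0,0,0,0.55,0,0,0,0,0,-0.7,0,0,0,0,-0.7,0,0,0,0,-0.7,0,0]'

```text
clock: 10.25
ee_pos: [0.4372, -0.286, 0.1311]
orientation: [2.043, 2.385, 0.001]
ft_force: [0.8, -0.4, -0.3]
grip_width: 0.0004
grasp_force: 0.0
```

arm_command --series '[0,0,-0.6,0,0,0,0,-0.2,0,0,0,0,0,0,0,0,0,0,0,0]'

```text
clock: 10.65
ee_pos: [0.4372, -0.2876, 0.093]
orientation: [2.046, 2.382, 0.001]
ft_force: [0.9, 0.4, 0.1]
grip_width: 0.0004
grasp_force: 0.0
```

Run:
```python
from h import *
s=status.get_state();print(s["ee_pos"],s["ft_force"],s["clock"],s["grip_width"])
v=[]
for n in("top","scene"):
    c=viewer.read_camera(n);v.append(cv2.resize(np.array(c["pixels"])[(100 if n=="scene" else 190):][:90,370:490],(480,360),interpolation=2) if n=="scene" else cv2.resize(np.array(c["pixels"])[200:275,390:490],(480,360)))
cv2.imwrite("pics/p.png",cv2.resize(np.hstack(v),(800,300)))
```

```text
[ 0.43720161 -0.28764088  0.09295401] [0.86782031 0.43081781 0.05623408] 10.65 0.00041390014490885486
```

View pics/p.png

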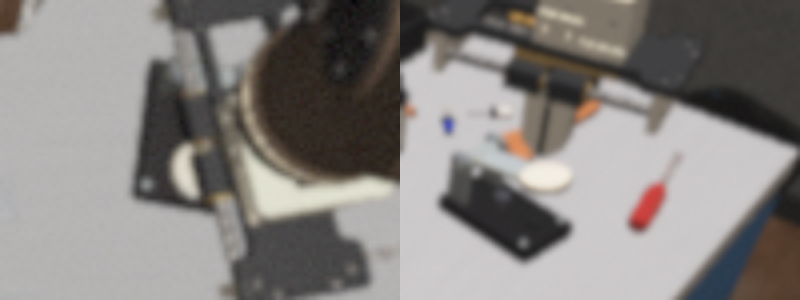

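The fingertips hang over the pad, clear of the cheeks. Shift 3 mm and go down slowly.

arm_command --series '[-0.06,-0.06,-0.2,0,0,0,0,-0.2,0,0,0,0,-0.06,0,0,0,0,0,0,0]'

```text
clock: 11.15
ee_pos: [0.4325, -0.2912, 0.0682]
orientation: [-2.048, -2.381, 0.001]
ft_force: [-1.2, -1.6, 4.0]
grip_width: 0.0007
grasp_force: 1.4
```

arm_command --series '[0,0,-0.06,0,0,0,0,-0.06,0,0,0,0,0,0,0,0,0,0,0,0]'

```text
clock: 11.55
ee_pos: [0.4329, -0.291, 0.0628]
orientation: [-2.048, -2.382, 0.0]
ft_force: [-1.2, -0.2, 4.6]
grip_width: 0.0009
grasp_force: 2.0
```

arm_command --series '[0,0,-0.06,0,0,0,0,-0.07,0,0,0,0,0,0,0,0,0,0,0,0,0,0,0,0,0]'

```text
clock: 12.05
ee_pos: [0.4328, -0.2909, 0.0563]
orientation: [-2.048, -2.382, 0.0]
ft_force: [-2.6, 0.5, 5.3]
grip_width: 0.0006
grasp_force: 2.9
```

arm_command --series '[0,0,0,0,0,0,0,0,0,0,0,0,0,0,0,0,0,0,0,0,0,0,0,0,0]'

```text
clock: 12.55
ee_pos: [0.4328, -0.2909, 0.0564]
orientation: [-2.048, -2.382, 0.0]
ft_force: [-3.2, 0.0, 5.9]
grip_width: 0.0001
grasp_force: 2.8
```

arm_command --series '[0,0,0,0,0,0,0,0,0,0,0,0,0,0,0,0,0,0,0,0,0,0,0,0,0]'

```text
clock: 13.05
ee_pos: [0.4328, -0.2909, 0.0564]
orientation: [-2.048, -2.382, 0.0]
ft_force: [-3.3, 0.4, 4.0]
grip_width: 0.0005
grasp_force: 2.8
```

Run:
```python
from h import *
for i in range(2):
    s=status.get_state();print(s["ee_pos"],s["ft_force"],s["clock"])
    c=viewer.read_camera("scene")
v=np.array(c["pixels"])
print("jar",[(round(d["conf"],2),np.round(px2w(c,d["centre"],.026),3)) for d in viewer.mark_of("scene","jar")])
cv2.imwrite("pics/f.png",np.hstack([cv2.resize(v[130:190,370:450],(400,300),interpolation=2),cv2.resize(v[160:250,230:350],(400,300),interpolation=2)]))
```

```text
[ 0.43279761 -0.29091967  0.05638494] [-3.26549529  0.36714465  3.99680073] 13.05
[ 0.43281405 -0.29088866  0.05638637] [-2.72543839 -0.10169268  5.3613321 ] 13.1
jar [(0.86, array([0.611, 0.046, 0.026])), (0.85, array([0.607, 0.371, 0.026])), (0.75, array([0.577, 0.272, 0.026]))]
```

View pics/f.png

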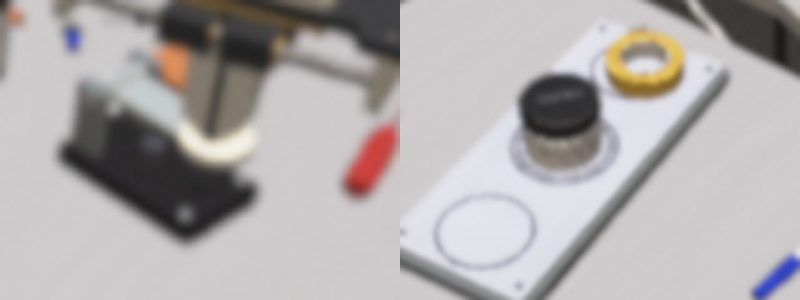

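The paddle is level under the fingers at about 5.5 N and z = 56.4 mm, and the jar stands in the double ring. One more short hold, then I'll hand in.

arm_command --series '[0,0,0,0,0,0,0,0,0,0,0,0,0,0,0,0,0,0,0,0,0,0,0,0,0]'

```text
clock: 13.7
ee_pos: [0.4328, -0.2909, 0.0564]
orientation: [-2.048, -2.382, 0.0]
ft_force: [-2.8, 0.4, 6.0]
grip_width: 0.0001
grasp_force: 2.8
```

```bash
python3 -c "
from plant import arm
print(arm.finish_job())"
```

```text
the job is handed in; nothing more can be done
None
```

I handed the job in at about 13.7 s (no verdict was returned): the jar stands released in the double ring about 3 mm off centre, the arm is holding the paddle level (TCP z 56.4 mm, about 5–6 N), and the arm never touched the tape roll, ink bottle or marker as far as I could see.

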